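# Swap the setting block for a lens at the inspection camera

### The job

First take the stepped setting block off the inspection camera's stage and return it to its own slot in the rack, the one wide slot it fits, standing upright, fully home and let go. Then lift the square lens mount out of the rack and hold it upright in the air above the middle of the stage, its lens level with the camera's lens and facing it squarely. Finish while still holding it there, motionless and touching nothing but the fingers; leave the round lens mount in the rack and the small things around where they are.

Things in the scene. Friction and masses are not known exactly. Their poses are not given: they have to be found in the camera images.
- camera_station: fixed inspection camera on a 12 mm steel base plate, 90 mm wide, from x -45 to 205 mm. Origin on the worktop under the middle of the stage (aluminium disc, 68 mm across, its top 16 mm up); z up. The camera stands at +x and looks level along -x over the stage: lens axis 135 mm up, barrel front at x 120 mm, barrel 38 mm across, housing 46 mm wide, 158 mm high at its top
- focus (a point): the point in the air where the lens is to be presented: on the camera's lens axis, 120 mm in front of the barrel, straight above the middle of the stage, 135 mm above the worktop. Axes as the station's (x points at the camera)
- rack: fixed grey rack, 80 (x) x 190 (y) x 30 mm high, origin at the centre of its underside. Three pockets from above, 16 mm deep (floors 14 mm above the worktop), at x = 0: two narrow ones, 51 (x) x 14.5 (y) mm, at y = +70 and +10 mm, holding the two lens mounts in either order; a wide one, 30 (x) x 44 (y) mm, at y = -58 mm, empty: the setting block's own slot
- block_slot (a point): centre of the floor of the wide slot, 14 mm above the worktop, 16 mm below the rack's top. Axes as the rack's
- setting_block: steel block, 26 (x) x 40 (y) x 63 (z) mm, about 0.22 kg; its top is stepped: the uppermost 11 mm is only 20 mm long in y. Origin at the centre of its underside, z up. Starts upright on the stage, its x about across the camera's view; grip it across x (26 mm). In its slot its x lies along the rack's x, either way round, with 2 mm play a side
- square_mount: square-framed aluminium lens mount: upright plate 12 (x) x 48 (y) x 58 (z) mm, about 0.06 kg, with a round glass 34 mm across. Origin at the centre of its underside, z up, x is the lens axis (both faces alike). Stands in a narrow slot of the rack, its lowest 16 mm inside, its y along the rack's x; grip it across y (48 mm), above the rack's top
- lens_centre (a point): centre of the square mount's lens, 34 mm above its underside; axes as the mount's
- round_mount: the other lens mount, to be left alone: foot 12 (x) x 48 (y) x 18 (z) mm with a round disc-shaped lens ring 38 mm across on top, 53 mm high overall; stands in the other narrow slot. Origin at the centre of its underside
- lens_clock: bystander: round dial gauge lying flat, 61 x 43 x 13 mm, origin at the centre of its underside
- screw_jar: bystander: small round jar with ribbed lid, 50 mm across, 34 mm high, origin at the centre of its underside
- loupe: bystander: eye loupe, 35 mm across, 32 mm high, origin at the centre of its underside
- marker: bystander: felt marker lying flat, 135 mm long, 17 mm thick, between the rack and the camera; origin at the centre of its underside

How it is judged:
By the outcome, as a careful person would: the job done as asked, in the order asked, and still so for the second after the job is handed in, while the arm keeps its last pose, push and grip.
It also fails if it takes over 61 s, if anything falls off the work surface, if the arm or the gripper's body presses on something with over 40 N, if the wrist force passes 120 N, or if a joint passes its speed limit or range.

### The arm

A 7-joint arm with a two-finger parallel gripper is mounted at the origin on a cart in front of the work surface, level with it; the furniture and walls round the work are solid. World frame = base frame: x ahead of the robot, y to its left, z up, the work surface at z = 0. Lengths are in m, angles in rad, forces in N, time in s.
With the tool pointing down it reaches from about 0.35 to 0.9 m from the base axis. Payload 8.1 kg.
Tool frame: the origin (TCP) lies at the centre of the arm's flange, where the gripper is bolted on; the fingertips stand 178 mm ahead of it and the grasp point (between the pads) lies 159 mm ahead of it; z points along the fingers, y is the direction in which the jaws open and shut (so a half turn about z gives the same grasp; the last joint's range is limited). The gripper opens to 92 mm and grips with 3 to 60 N. Pads are 19 mm wide; open, the fingers measure 130 mm over their backs; the gripper's body (75 mm by 190 mm) begins 47 mm behind the grasp point.
Start: joints at [-1.336, 0.434, 0.025, 1.573, -0.012, 1.134, -0.075], TCP at [0.207, 0.59, 0.405] pointing down, gripper open.
Joint ranges: [-2.62, 2.62], [-0.44, 2.09], [-1.27, 1.32], [0.08, 2.57], [-1.32, 4.46], [0.12, 2], [-2.74, 2.74]. Speed limits (rad/s): [2.22, 2.22, 3.01, 3.01, 3.14, 3.14, 3.14].

### API

Orientations are given as a unit quaternion [w, x, y, z].
In Python, from plant import * gives the robot as it stands.
- The arm moves only by the tool move_arm, never from a script. Its argument "increments" is a list of rows, each a list of 6 numbers: the shift along the world's x, y, z in units of 0.8 m (1.0 is 0.8 m), then the turn, a rotation vector about the world's x, y, z in units of 360 degrees (1.0 is 360 degrees). In form: [[dx, dy, dz, rx, ry, rz], ...]. A call has 1 to 12 rows; each row is the pose to reach, as a shift and turn from the pose commanded when the call began, turning the shorter way round; what a row does not reach only later rows make up. A row lasts 1/10 s, in which the tool goes at most 50 mm and 8.59 degrees, less where a joint would pass 70% of its speed; a pose out of reach is approached as far as the arm can. A call with a number of a shift or a turn outside -1 to 1 is refused whole. A call with a gripper value outside its range is refused whole. "hand" is the opening, from -1 (shut) to 1 (fully open), set as the call begins (left out, the last holds). The fingers move at their own pace and stop on an object; "grip_force" is the grip in N (left out, the last holds). Time passes only in rows, so rows that repeat a pose let the fingers close. It gives the time, the measured TCP pose, the force and the opening at its end, in the units of the state.
- observe(): the state, without advancing time (a new reading comes with each control period).
- get_image(name): name is "side" or "top"; returns a dict with "color" (384x512x3 uint8, red, green, blue), "mtx" (3x3 intrinsics, pixels), "rvec" (rotation vector, rad) and "tvec" (3), from world to camera coordinates, as OpenCV has them. Camera axes: x right, y down, z forward; pixel columns grow to the right and rows downward; lengths in m; the calibration is good to about 2 mm. A picture is of the moment at which its call begins. There is no depth.
- finish_job(): hands the job in, once; it reports no verdict.
Trained networks look in a picture, given as the dict that the camera call returned (one of the last four; its "shot" number tells which), for a name from the list of things; names that differ only in an ending like _2 or _b are one class to them, and where a whole thing is asked for, a point or a joint stands for the part that bears it (a point fixed in the world has none). Each returns a list of dicts, best first, with "score" (0 to 1); they miss things now and then, are a little off and sometimes report something else, mostly with a low value. They report only what shows in the picture. A call takes as long as a camera call.
- recognise(picture, query): "position" ([row, column] in pixels, amid what is visible of it).
- trace(picture, query): "pixels" (384x512 bool, what is visible of it) and "position" ([row, column] in pixels, amid what is visible of it).
The state is a dict: "time_s": time; "joint_pos": joint angles; "qd": joint speeds; "joint_torque": joint torques, N m; "position": TCP position; "ee_rot": TCP orientation; "force": force on the tool from outside, world axes, zero at the start; "moment": the same for the moment, N m; "gripper_width": opening from 0.0 (shut) to 1.0 (fully open).
Only numpy, scipy, OpenCV 4.12 (cv2) and the standard library are available. Lean on these libraries where they do the work, as an engineer would, in place of code of your own. Each camera call takes 0.05 s, during which the arm holds its last target. There are 200 camera calls.

## Working session

There is one attempt and no reset: what is moved stays moved. The work goes in short steps, Python scripts to look and compute and a tool call to move; the robot and the scene stay as the last step left them, time stands still between calls to the robot, and variables do not carry over. Pictures are saved under pics/ and viewed, about 8 in all and at most 12, crops included, and the job is handed in when it is done.

Besides the shell and the picture viewer there is one more tool, called after "Call:" as name([rows], argument=value, ...), one row to a line, values as JSON. move_arm: Moves the arm, as the interface text tells. Shifts and turns lie within -1 to 1; 1 stands for 0.8 m of shift or 360 degrees of turn. Its arguments: {"type":"object","properties":{"increments":{"type":"array"},"hand":{"type":"number"},"grip_force":{"type":"number"}},"required":["increments"]}

```bash
mkdir -p pics; ls
python3 - <<'E'
from plant import *
import cv2,numpy as np,pickle
s=observe(); print({k:np.round(v,3) for k,v in s.items()})
D={}
for n in ("side","top"):
    p=get_image(n); cv2.imwrite(f"pics/{n}0.png",p["color"][:,:,::-1]); D[n]={k:p[k] for k in("mtx","rvec","tvec")}
    print(n,p["mtx"].round(1).tolist(), (-cv2.Rodrigues(p["rvec"])[0].T@p["tvec"]).round(3))
    for q in ["camera_station","rack","setting_block","square_mount","round_mount","lens_clock","screw_jar","loupe","marker"]:
        r=trace(p,q); 
        print(n,q,[(round(a["score"],2),np.round(a["position"],1).tolist(),int(a["pixels"].sum())) for a in r[:2]])
        if r: D[n][q]=r[0]["pixels"]
    D[n]["color"]=p["color"]
pickle.dump(D,open("d0.pkl","wb"))
E
```

```text
pics
{'time_s': np.float64(0.0), 'joint_pos': array([-1.336,  0.435,  0.025,  1.574, -0.012,  1.134, -0.075]), 'qd': array([ 0.001, -0.001, -0.   ,  0.002,  0.003, -0.001, -0.001]), 'joint_torque': array([ 1.0000e-03, -6.6789e+01,  9.8500e-01, -3.1443e+01, -6.0000e-02,
        4.3000e-02,  0.0000e+00]), 'position': array([0.207, 0.589, 0.404]), 'ee_rot': array([-0.   ,  0.168,  0.986, -0.001]), 'force': array([-0.336, -0.692,  0.349]), 'moment': array([ 0.032, -0.027, -0.022]), 'gripper_width': np.float64(0.998)}
side [[404.7, 0.0, 253.5], [0.0, 404.7, 194.6], [0.0, 0.0, 1.0]] [0.444 0.847 0.647]
side camera_station [(0.84, [158.5, 246.6], 2003)]
side rack [(0.61, [243.6, 232.1], 1924)]
side setting_block [(0.78, [159.6, 285.2], 302)]
side square_mount [(0.95, [241.9, 258.7], 401)]
side round_mount [(0.69, [229.5, 240.3], 274)]
side lens_clock [(0.58, [200.8, 301.8], 203)]
side screw_jar [(0.63, [192.2, 197.2], 322)]
side loupe [(0.63, [305.9, 171.2], 222), (0.48, [202.2, 301.9], 216)]
side marker []
top [[426.9, 0.0, 248.7], [0.0, 426.9, 189.8], [0.0, 0.0, 1.0]] [0.376 0.089 1.142]
top camera_station [(0.88, [193.8, 360.4], 3263), (0.46, [244.8, 284.8], 224)]
top rack [(0.95, [182.4, 231.4], 1910)]
top setting_block [(0.49, [221.2, 342.1], 250)]
top square_mount []
top round_mount [(0.67, [188.7, 224.2], 72)]
top lens_clock [(0.67, [239.8, 286.5], 213)]
top screw_jar [(0.51, [143.6, 285.0], 346)]
top loupe [(0.7, [142.4, 287.6], 279)]
top marker [(0.51, [179.1, 294.1], 262)]
```

Run:
```python
import cv2,numpy as np
a=cv2.imread("pics/side0.png");b=cv2.imread("pics/top0.png")
cv2.imwrite("pics/s1.png",cv2.resize(a[110:330,130:430],None,fx=2.6,fy=2.6,interpolation=cv2.INTER_CUBIC))
cv2.imwrite("pics/t1.png",cv2.resize(b[90:300,160:440],None,fx=2.8,fy=2.8,interpolation=cv2.INTER_CUBIC))
```

```text
(no output)
```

View pics/s1.png

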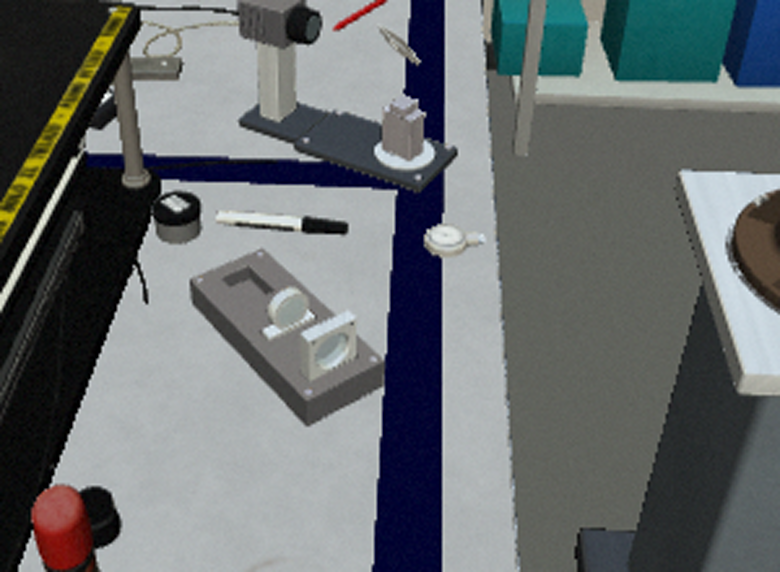

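View pics/t1.png

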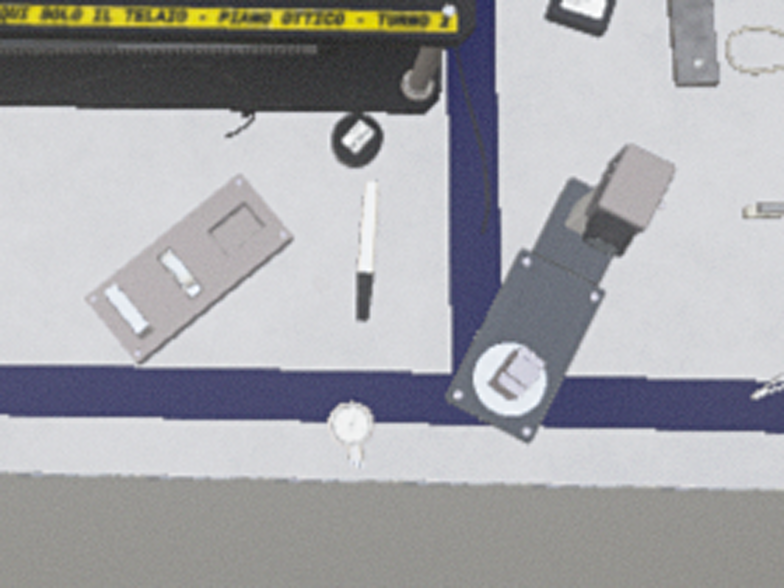

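The side view shows the rack with its empty slot at (240,275) in the crop, then the round mount at (290,310) and the square mount at the near end, (330,345). The block is on the stage at (403,130), and the top view agrees. Next I'll fit poses from the edges.

```bash
cat > h.py <<'E'
import cv2,numpy as np,pickle
from scipy.optimize import least_squares,minimize
from scipy.ndimage import map_coordinates
def proj(c,P): return cv2.projectPoints(np.asarray(P,float).reshape(-1,3),c["rvec"],c["tvec"],c["mtx"],None)[0][:,0]
def W(p,P,z0=0):
    P=np.asarray(P,float); c,s=np.cos(p[2]),np.sin(p[2])
    return np.c_[p[0]+c*P[:,0]-s*P[:,1],p[1]+s*P[:,0]+c*P[:,1],P[:,2]+z0]
def crop(n,p): p=np.asarray(p,float); return p/2.8+[160,90] if n=="top" else p/2.6+[130,110]
def fitpts(D,cor,p0,names=("top","side"),z0=0):
    f=lambda p:np.concatenate([(proj(D[n],W(p,[P for P,_ in cor[n]],z0))-crop(n,[q for _,q in cor[n]])).ravel() for n in names])
    r=least_squares(f,p0,loss="soft_l1"); return r.x,r.fun
def fitedge(D,edges,p0,names=("top","side"),z0=0,sig=(1.5,.8)):
    p=np.array(p0,float)
    for s in sig:
        G={}
        for n in names:
            g=cv2.GaussianBlur(cv2.cvtColor(D[n]["color"],cv2.COLOR_RGB2GRAY).astype(float),(0,0),s)
            G[n]=(cv2.Sobel(g,-1,1,0),cv2.Sobel(g,-1,0,1))
        def cost(d):
            t=0
            for n in names:
                for a,b in edges[n]:
                    q=proj(D[n],W(p+d*[1,1,10],np.linspace(a,b,40),z0)); v=q[-1]-q[0]; L=np.hypot(*v)
                    nn=np.array([-v[1],v[0]])/L
                    gx,gy=(map_coordinates(g,[q[:,1],q[:,0]],order=1) for g in G[n])
                    t-=abs((gx*nn[0]+gy*nn[1]).mean())**.5*L
            return t
        r=minimize(cost,np.zeros(3),method="Nelder-Mead",options=dict(initial_simplex=np.vstack([np.zeros(3),np.eye(3)*.003]),xatol=1e-5))
        p=p+r.x*[1,1,10]
    return p,r.fun
E
cat > a.py <<'E'
from h import *
D=pickle.load(open("d0.pkl","rb"))
for n in D: print(n,[proj(D[n],[[0.4+a,b,0]])[0].round(0).tolist() for a,b in((0,0),(.1,0),(0,.1))])
h=.03
A,B,C,E=(.04,-.095,h),(-.04,-.095,h),(-.04,.095,h),(.04,.095,h)
A0,B0,C0,E0=[(v[0],v[1],0) for v in(A,B,C,E)]
cor=dict(top=[(A,(238,175)),(B,(293,238)),(C,(140,361)),(E,(86,298))],side=[(A,(191,283)),(B,(265,250)),(E,(308,405)),(C,(383,362))])
best=min((fitpts(D,cor,[.4,.1,y]) for y in(0,1.5,3,-1.5)),key=lambda r:abs(r[1]).sum())
print("rack pts",best[0].round(4),best[1].round(1))
top4=[(A,B),(B,C),(C,E),(E,A)]
ed=dict(top=top4,side=top4+[(A0,E0),(E0,C0),(E0,E),(C0,C)])
R=[fitedge(D,ed,best[0],n) for n in(("top","side"),("top",),("side",))]
for r in R: print("rack edge",r[0].round(4),round(r[1],1))
b=.012
P,Q,S=(-.045,.045,b),(-.045,-.045,b),(.205,.045,b)
cor=dict(top=[(P,(446,397)),(Q,(528,442)),(S,(573,178)),((0,0,.016),(510,379))],side=[(P,(419,190)),(Q,(457,152)),(S,(240,125)),((0,0,.016),(403,154)),((.12,0,.135),(305,26))])
bs=min((fitpts(D,cor,[.6,.2,y]) for y in(0,1.5,3,-1.5)),key=lambda r:abs(r[1]).sum())
print("st pts",bs[0].round(4),bs[1].round(1))
th=np.linspace(0,2*np.pi,25); ring=[(.034*np.cos(t),.034*np.sin(t),.016) for t in th]; rg=list(zip(ring[:-1],ring[1:]))
M,N=(.11,.045,b),(.11,-.045,b)
ed=dict(top=[(P,Q),(P,M),(Q,N)]+rg,side=[(P,Q),(P,S)]+rg)
T=[fitedge(D,ed,bs[0],n) for n in(("top","side"),("top",),("side",))]
for r in T: print("st edge",r[0].round(4),round(r[1],1))
pickle.dump((R[0][0],T[0][0]),open("rs.pkl","wb"))
E
python3 a.py
```

```text
side [[303.0, 204.0], [265.0, 202.0], [303.0, 229.0]]
top [[286.0, 244.0], [286.0, 206.0], [248.0, 243.0]]
rack pts [0.5482 0.1591 0.7065] [ 0.3 -0.8 -0.2 -0.4 -1.8  1.  -1.4 -0.  -0.  -1.3 -0.3 -0.6 -0.2 -1.
  1.3 -0.1]
rack edge [0.5494 0.1563 0.7124] -5926.0
rack edge [0.5474 0.1564 0.7083] -2051.9
rack edge [0.5505 0.1567 0.7144] -4153.3
st pts [ 0.4513 -0.1456 -0.5186] [-0.9 -0.7 -0.3  1.  -0.5 -2.  -0.2 -0.2 -0.2 -1.7  1.1 -1.5 -1.7 -2.8
  0.6 -1.2  4.   0. ]
st edge [ 0.4506 -0.1438 -0.4591] -4480.3
st edge [ 0.4509 -0.1442 -0.4474] -2832.9
st edge [ 0.4502 -0.1421 -0.4692] -1686.8
```

```bash
cat > b.py <<'E'
from h import *
D=pickle.load(open("d0.pkl","rb")); rk,st=pickle.load(open("rs.pkl","rb"))
b=.012; P,Q,M,N=(-.045,.045,b),(-.045,-.045,b),(.1,.045,b),(.1,-.045,b)
th=np.linspace(0,2*np.pi,25); ring=[(.034*np.cos(t),.034*np.sin(t),.016) for t in th]; rg=list(zip(ring[:-1],ring[1:]))
hb=[(.16,.023,.158),(.16,-.023,.158)]
M2=(.2,.045,b)
ed=dict(top=[(P,Q),(P,M),(Q,N)]+rg,side=[(P,Q),(P,M)]+rg)
for n in(("top","side"),("top",),("side",)):
    for y0 in(-.45,-.52):
        r=fitedge(D,ed,[.4508,-.1438,y0],n); print("st",n,r[0].round(4),round(r[1],1))
        if len(n)==2 and (y0==-.45 or r[1]<bestc): st,bestc=r
def box(x,y,z0,z1,top=True):
    c=[(x,y),(-x,y),(-x,-y),(x,-y)]; e=[]
    for i in range(4):
        a,d=c[i],c[(i+1)%4]; e+=[((*a,z1),(*d,z1)),((*a,z0),(*d,z0)),((*a,z0),(*a,z1))]
    return e
tops=lambda e:[x for x in e if x[0][2]==x[1][2]==max(k[0][2] for k in e)]
bl=box(.013,.02,0,.052)+box(.013,.01,.052,.063)
be=tops(box(.013,.02,0,.052))+tops(box(.013,.01,.052,.063))
vert=[e for e in box(.013,.02,0,.052) if e[0][2]!=e[1][2]]
# visible vertical edges only chosen by camera side: drop the farthest
def vis(n,p):
    c=-cv2.Rodrigues(D[n]["rvec"])[0].T@D[n]["tvec"]
    k=[np.linalg.norm(W(p,[e[0]])[0,:2]-c[:2]) for e in vert]; return [e for i,e in enumerate(vert) if i!=int(np.argmax(k))]
p0=[st[0],st[1],st[2]+np.pi/2]
ed=dict(top=be+vis("top",p0),side=be+vis("side",p0))
best=None
for n in(("top","side"),("top",),("side",)):
    for dy in(-.25,0,.25):
        r=fitedge(D,ed,np.array(p0)+[0,0,dy],n,z0=.016,sig=(1.2,.8)); print("bl",n,r[0].round(4),round(np.degrees(r[0][2]-p0[2]),1),round(r[1],1))
        if len(n)==2 and(best is None or r[1]<best[1]): best=r
blk=best[0]
m0=W(rk,[(0,.07,0)])[0]; m0=[m0[0],m0[1],rk[2]-np.pi/2]
mt=[e for e in box(.006,.024,.016,.058)]
for n in(("top","side"),("top",),("side",)):
    r=fitedge(D,dict(top=tops(mt),side=tops(mt)),m0,n,z0=.014,sig=(1.2,.8)); print("mt",n,r[0].round(4),"from rack",np.round(m0,4),round(r[1],1))
pickle.dump((rk,st,blk),open("rs.pkl","wb"))
rack=[e for e in box(.04,.095,0,.03)]+tops(box(.015,.022,.01,.03))[:0]+[((x*.015,y*.022-.058,.03),(u*.015,v*.022-.058,.03)) for x,y,u,v in((1,1,1,-1),(1,-1,-1,-1),(-1,-1,-1,1),(-1,1,1,1))]
for n,(x0,y0,w,hh),f in (("top",(185,140,180,112),4.3),("side",(195,110,125,170),3.4)):
    im=cv2.resize(D[n]["color"][y0:y0+hh,x0:x0+w,::-1],None,fx=f,fy=f,interpolation=cv2.INTER_CUBIC)
    for es,p,z,col in((rack,rk,0,(0,0,255)),(rg+[(P,Q),(P,M2),(Q,(.2,-.045,b)),((0,0,.135),(.12,0,.135))],st,0,(0,255,0)),(bl,blk,.016,(0,160,255)),(mt,m0,.014,(255,0,0))):
        for a,c in es:
            q=((proj(D[n],W(p,[a,c],z))-[x0,y0]+.5)*f).round().astype(int); cv2.line(im,q[0].tolist(),q[1].tolist(),col,1)
    cv2.imwrite(f"pics/o_{n}.png",im)
i=[cv2.imread(f"pics/o_{n}.png") for n in("top","side")]; print([k.shape for k in i])
E
python3 b.py
```

```text
st ('top', 'side') [ 0.4506 -0.1438 -0.4552] -4142.8
st ('top', 'side') [ 0.4506 -0.1438 -0.4552] -4142.8
st ('top',) [ 0.451  -0.1442 -0.4462] -2834.5
st ('top',) [ 0.451  -0.1442 -0.4462] -2834.5
st ('side',) [ 0.4494 -0.1431 -0.2344] -1519.5
st ('side',) [ 0.4495 -0.143  -0.2399] -1519.7
bl ('top', 'side') [ 0.4523 -0.1443  0.9745] -8.1 -1854.3
bl ('top', 'side') [ 0.4536 -0.1475  1.1115] -0.2 -1825.2
bl ('top', 'side') [ 0.4514 -0.151   1.3692] 14.5 -1800.6
bl ('top',) [ 0.4547 -0.1461  0.7864] -18.9 -999.6
bl ('top',) [ 0.4539 -0.1486  1.1572] 2.4 -887.0
bl ('top',) [ 0.4522 -0.152   1.5579] 25.3 -946.6
bl ('side',) [ 0.4511 -0.1447  1.0095] -6.1 -971.2
bl ('side',) [ 0.4526 -0.1445  1.1209] 0.3 -984.8
bl ('side',) [ 0.451  -0.1448  1.324 ] 11.9 -919.4
mt ('top', 'side') [ 0.5046  0.211  -0.871 ] from rack [ 0.5037  0.2093 -0.8584] -1187.9
mt ('top',) [ 0.5041  0.2118 -0.8592] from rack [ 0.5037  0.2093 -0.8584] -584.3
mt ('side',) [ 0.505   0.2099 -0.8659] from rack [ 0.5037  0.2093 -0.8584] -633.7
[(482, 774, 3), (578, 425, 3)]
```

View pics/o_top.png

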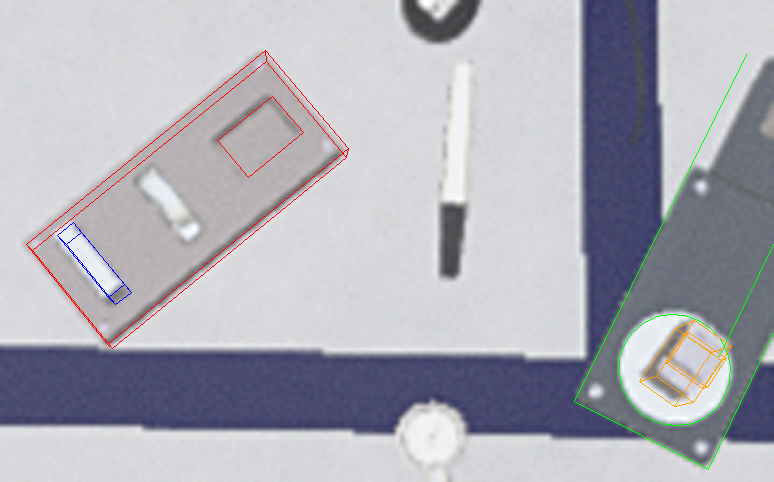

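View pics/o_side.png

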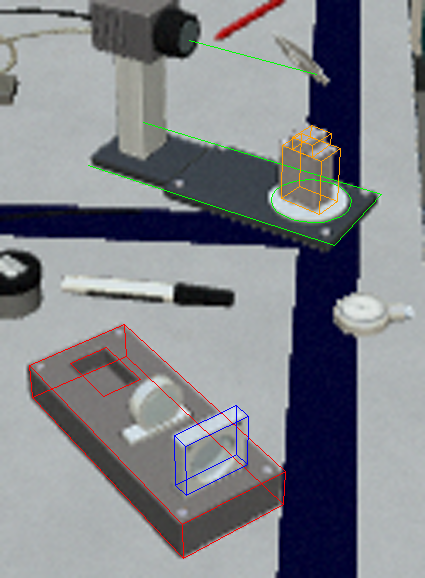

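The rack and stage outlines lie on their edges. The block's yaw and the station's yaw still need a closer look.

```bash
cat > c.py <<'E'
from h import *
D=pickle.load(open("d0.pkl","rb")); rk,st,blk=pickle.load(open("rs.pkl","rb"))
def unproj(c,q,z):
    R=cv2.Rodrigues(c["rvec"])[0]; o=-R.T@c["tvec"]; d=R.T@np.linalg.inv(c["mtx"])@[q[0],q[1],1]; return (o+d*(z-o[2])/d[2])[:2]
def blob(n,q):
    g=cv2.cvtColor(D[n]["color"],cv2.COLOR_RGB2GRAY).astype(float); x,y=np.round(q).astype(int)
    w=g[y-3:y+4,x-3:x+4]; w=np.clip(w-np.percentile(w,60),0,None); yy,xx=np.mgrid[-3:4,-3:4]; return x+(w*xx).sum()/w.sum(),y+(w*yy).sum()/w.sum()
sc=[unproj(D["top"],blob("top",crop("top",q)),.012) for q in((457,396),(527,261),(529,432),(597,295))]
a=lambda i,j:np.arctan2(*(sc[j]-sc[i])[::-1])
print("screw yaws",a(0,1),a(2,3),a(0,2)+np.pi/2,a(1,3)+np.pi/2, "ctr",np.mean(sc,0))
ss=[unproj(D["side"],blob("side",np.array(q)/3.4+[195,110]),.012) for q in((326,232),(179,183),(364,190))]
print("side", [s.round(4) for s in ss],[s.round(4) for s in sc], "yaw",np.arctan2(*(ss[1]-ss[0])[::-1]),np.arctan2(*(ss[2]-ss[0])[::-1])+np.pi/2)
# housing top in top
hs=[unproj(D["top"],crop("top",q),.158) for q in((627,145),(590,207),(673,172),(640,235))]
print("housing",[h.round(3) for h in hs],np.arctan2(*(hs[0]-hs[1])[::-1]),np.arctan2(*(hs[2]-hs[3])[::-1]))
bc=unproj(D["side"],np.array((186,33))/3.4+[195,110],.135); print("barrel",bc,"yaw",np.arctan2(bc[1]-st[1],bc[0]-st[0]),np.hypot(*(bc-st[:2])))
out=[]
for n in("top","side"):
    x,y=proj(D[n],[[st[0],st[1],.045]])[0].astype(int)
    out.append(cv2.resize(D[n]["color"][y-20:y+20,x-20:x+20,::-1],None,fx=9,fy=9,interpolation=cv2.INTER_CUBIC)); print(n,x-20,y-20)
cv2.imwrite("pics/blk.png",np.hstack(out))
E
python3 c.py
```

```text
screw yaws -0.47100095741570713 -0.4595614405640906 -0.47187692333767917 -0.42232909362232096 ctr [ 0.48351787 -0.16501736]
side [array([ 0.4375, -0.1047]), array([ 0.5652, -0.1669]), array([ 0.4009, -0.1764])] [array([ 0.4361, -0.0968]), array([ 0.5649, -0.1624]), array([ 0.4001, -0.1675]), array([ 0.533 , -0.2333])] yaw -0.45299078911625357 -0.471036696454572
housing [array([ 0.641, -0.217]), array([ 0.587, -0.185]), array([ 0.618, -0.255]), array([ 0.564, -0.226])] -0.5365180524757477 -0.48922500241252415
barrel [ 0.56023928 -0.20670389] yaw -0.5205867802647228 0.1264360177560178
top 323 204
side 266 139
```

View pics/blk.png

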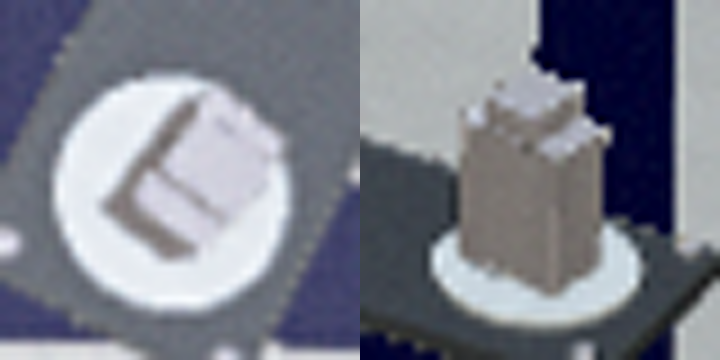

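```bash
cat > d.py <<'E'
from h import *
D=pickle.load(open("d0.pkl","rb")); rk,st,_=pickle.load(open("rs.pkl","rb"))
X,Y,T,U,Y1=.013,.02,.052,.063,.01
raw=dict(top=[((X,Y,0),(103,207)),((-X,Y,0),(178,258)),((-X,Y,T),(207,250)),((X,Y,T),(137,180)),((-X,-Y,T),(285,150)),((X,-Y,T),(203,90))],
 side=[((X,Y,0),(555,295)),((X,-Y,0),(460,250)),((-X,Y,0),(600,265)),((X,Y,T),(553,155)),((-X,Y,T),(610,130)),((X,-Y,T),(460,120)),((X,Y1,U),(540,117)),((-X,Y1,U),(583,95))])
off=dict(top=(323,204),side=(266-40,139))
f=lambda p,ns:np.concatenate([(proj(D[n],W(p,[a for a,_ in raw[n]],.016))-((np.array([q for _,q in raw[n]])+.5)/9-.5+off[n])).ravel() for n in ns])
for ns in(("top","side"),("top",),("side",)):
    r=least_squares(f,[.452,-.145,.97],args=(ns,),loss="soft_l1",f_scale=.5); print(ns,r.x.round(4),r.fun.round(1))
    if len(ns)==2: blk=r.x
st=np.array([st[0],st[1],-.465]); pickle.dump((rk,st,blk),open("rs.pkl","wb"))
# shelf corner
pts=[crop("top",(470,15)),crop("side",(138,10))]
Pm=[D[n]["mtx"]@np.c_[cv2.Rodrigues(D[n]["rvec"])[0],D[n]["tvec"]] for n in("top","side")]
x=cv2.triangulatePoints(*Pm,*[p.reshape(2,1) for p in pts]); print("shelf corner",(x[:3]/x[3]).ravel().round(3))
print("slot",W(rk,[(0,-.058,.014)]).round(4),"mount",W(rk,[(0,.07,.014)]).round(4))
E
cat > go.py <<'E'
import sys,numpy as np
from plant import *
from scipy.spatial.transform import Rotation as Ro
def inc(xyz,jaw,c=None):  # absolute grasp point & jaw yaw (rad) -> increment row, from measured/commanded pose c=(pos,jaw)
    s=observe(); q=s["ee_rot"]; R=Ro.from_quat([q[1],q[2],q[3],q[0]])
    y=np.array([np.cos(jaw),np.sin(jaw),0]); 
    if y@R.as_matrix()[:,1]<0: y=-y
    z=np.array([0,0,-1.]); G=Ro.from_matrix(np.c_[np.cross(y,z),y,z])
    d=np.array(xyz)+[0,0,.159]-s["position"]
    print("t",round(float(s["time_s"]),2),"inc",(d/.8).round(4).tolist(),((G*R.inv()).as_rotvec()/2/np.pi).round(4).tolist(),"mm",(d*1e3).round(1),"w",round(float(s["gripper_width"]),3),"F",s["force"].round(1))
    return d
E
python3 d.py
python3 - <<'E'
from go import *
import pickle
rk,st,b=pickle.load(open("rs.pkl","rb"))
inc([b[0],b[1],.20],b[2])
E
```

```text
('top', 'side') [ 0.4553 -0.1463  0.9285] [-0.3 -0.  -0.7  0.4  0.4  0.4 -0.2  1.7  1.2 -1.1  1.9 -0.8 -0.4  0.8
 -0.6  0.8  0.3  0.5  0.6  0.6  0.  -0.2 -0.2 -0.3 -0.6  0.2  0.4 -0.9]
('top',) [ 0.4559 -0.1452  0.9665] [-0.6  0.1 -0.7  0.2  0.3  0.2 -0.5  1.9  0.6 -1.7  1.1 -1. ]
('side',) [ 0.4551 -0.148   0.9219] [-0.3  0.5 -0.5  0.5  0.3  0.2  0.6  0.3  0.1 -0.4 -0.1 -0.6 -0.6 -0.1
  0.5 -1.1]
shelf corner [ 0.724 -0.077  0.21 ]
slot [[0.5874 0.1124 0.014 ]] mount [[0.5037 0.2093 0.014 ]]
t 1.0 inc [0.3102, -0.92, -0.0572] [-0.0, 0.0, -0.0485] mm [ 248.2 -736.   -45.7] w 1.003 F [-0.4 -1.4 -0.1]
```

Call:
move_arm([
  [0.31, -0.92, 0, 0, 0, -0.0485],
  [0.31, -0.92, 0, 0, 0, -0.0485],
  [0.31, -0.92, 0, 0, 0, -0.0485],
  [0.31, -0.92, 0, 0, 0, -0.0485],
  [0.31, -0.92, 0, 0, 0, -0.0485],
  [0.31, -0.92, 0, 0, 0, -0.0485],
  [0.31, -0.92, 0, 0, 0, -0.0485],
  [0.31, -0.92, 0, 0, 0, -0.0485],
  [0.31, -0.92, 0, 0, 0, -0.0485],
  [0.31, -0.92, 0, 0, 0, -0.0485],
  [0.31, -0.92, 0, 0, 0, -0.0485],
  [0.31, -0.92, 0, 0, 0, -0.0485],
], hand=1, grip_force=30)

```text
time_s: 2.2
position: [0.3989, 0.019, 0.4052]
ee_rot: [0.0, 0.316, 0.949, 0.001]
force: [2.0, 0.5, 1.2]
gripper_width: 0.999
```

Run:
```python
from go import *
print(observe()["joint_pos"].round(2))
inc([.4545,-.1455,.18],.94)
```

```text
[-0.66  0.04  0.51  2.11 -0.02  1.    0.79]
t 2.2 inc [0.0695, -0.2056, -0.0828] [-0.0001, 0.0002, 0.0018] mm [  55.6 -164.5  -66.2] w 0.999 F [2.  0.5 1.2]
```

Call:
move_arm([
  [0.07, -0.206, -0.083, 0, 0, 0.0018],
  [0.07, -0.206, -0.083, 0, 0, 0.0018],
  [0.07, -0.206, -0.083, 0, 0, 0.0018],
  [0.07, -0.206, -0.083, 0, 0, 0.0018],
  [0.07, -0.206, -0.083, 0, 0, 0.0018],
  [0.07, -0.206, -0.083, 0, 0, 0.0018],
  [0.07, -0.206, -0.083, 0, 0, 0.0018],
])

```text
time_s: 2.9
position: [0.4547, -0.1428, 0.3385]
ee_rot: [-0.0, 0.31, 0.951, 0.0]
force: [0.6, 1.0, 0.4]
gripper_width: 1.0
```

Run:
```python
from go import *
import cv2
print(observe()["joint_pos"].round(2))
inc([.4545,-.1455,.16],.94)
o=[]
for n in("top","side"):
    p=get_image(n); c=p["color"][:,:,::-1]
    o.append(cv2.resize(c[150:270,270:390] if n=="top" else c[80:200,210:330],None,fx=3.3,fy=3.3))
cv2.imwrite("pics/g1.png",cv2.hconcat(o))
```

```text
[-0.31  0.3   0.64  2.05 -0.23  0.87  1.39]
t 2.9 inc [-0.0003, -0.0033, -0.0244] [-0.0001, 0.0, -0.0001] mm [ -0.2  -2.7 -19.5] w 1.0 F [0.6 1.  0.4]
```

View pics/g1.png

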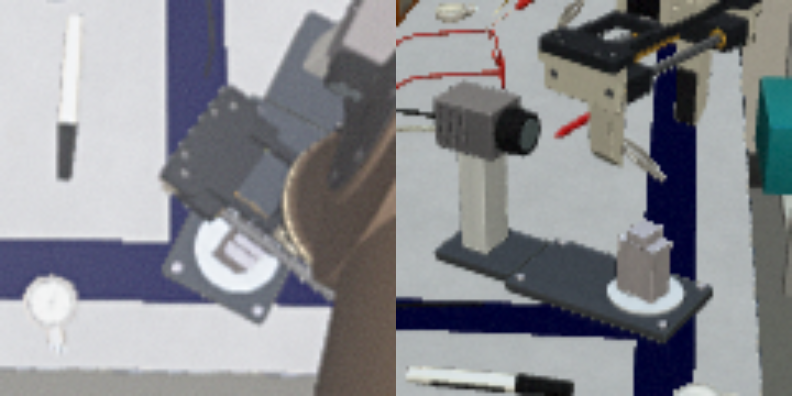

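Call:
move_arm([
  [0, 0, -0.03, 0, 0, 0],
  [0, 0, -0.06, 0, 0, 0],
  [0, 0, -0.06, 0, 0, 0],
  [0, 0, -0.06, 0, 0, 0],
])

```text
time_s: 3.4
position: [0.4548, -0.1431, 0.2909]
ee_rot: [-0.0, 0.31, 0.951, 0.0]
force: [-0.8, -0.4, 0.6]
gripper_width: 1.0
```

Run:
```python
from go import *
inc([.4545,-.1455,.058],.94)
```

```text
t 3.4 inc [-0.0004, -0.003, -0.0924] [-0.0, -0.0, -0.0001] mm [ -0.3  -2.4 -73.9] w 1.0 F [-0.8 -0.4  0.6]
```

Call:
move_arm([
  [0, -0.003, -0.025, 0, 0, 0],
  [0, -0.003, -0.05, 0, 0, 0],
  [0, -0.003, -0.075, 0, 0, 0],
  [0, -0.003, -0.0925, 0, 0, 0],
  [0, -0.003, -0.0925, 0, 0, 0],
  [0, -0.003, -0.0925, 0, 0, 0],
  [0, -0.003, -0.0925, 0, 0, 0],
])

```text
time_s: 4.1
position: [0.4554, -0.1462, 0.2176]
ee_rot: [0.001, 0.31, 0.951, 0.0]
force: [0.1, 0.9, -1.1]
gripper_width: 1.002
```

Call:
move_arm([
  [0, 0, 0, 0, 0, 0],
  [0, 0, 0, 0, 0, 0],
  [0, 0, 0, 0, 0, 0],
  [0, 0, 0, 0, 0, 0],
  [0, 0, 0, 0, 0, 0],
  [0, 0, 0, 0, 0, 0],
  [0, 0, 0, 0, 0, 0],
  [0, 0, 0, 0, 0, 0],
  [0, 0, 0, 0, 0, 0],
  [0, 0, 0, 0, 0, 0],
], hand=-1)

```text
time_s: 5.1
position: [0.4548, -0.1461, 0.2163]
ee_rot: [0.0, 0.31, 0.951, 0.0]
force: [0.2, 0.2, -1.4]
gripper_width: 0.282
```

Call:
move_arm([
  [0, 0, 0.01, 0, 0, 0],
  [0, 0, 0.03, 0, 0, 0],
  [0, 0, 0.06, 0, 0, 0],
  [0, 0, 0.09, 0, 0, 0],
  [0, 0, 0.12, 0, 0, 0],
  [0, 0, 0.12, 0, 0, 0],
  [0, 0, 0.12, 0, 0, 0],
])

```text
time_s: 5.8
position: [0.4547, -0.1459, 0.3126]
ee_rot: [0.0, 0.31, 0.951, 0.0]
force: [-0.3, 0.2, -2.3]
gripper_width: 0.279
```

Run:
```python
from go import *
import pickle
rk,st,b=pickle.load(open("rs.pkl","rb"))
inc([.5874,.1124,.014+.0413+.09],rk[2])
```

```text
t 5.8 inc [0.1659, 0.3229, -0.0103] [-0.0, 0.0002, -0.0362] mm [132.7 258.3  -8.3] w 0.279 F [-0.3  0.2 -2.3]
```

Call:
move_arm([
  [0.017, 0.032, 0, 0, 0, -0.0036],
  [0.034, 0.065, 0, 0, 0, -0.0072],
  [0.051, 0.098, 0, 0, 0, -0.011],
  [0.068, 0.131, 0, 0, 0, -0.0145],
  [0.085, 0.164, 0, 0, 0, -0.018],
  [0.102, 0.197, 0, 0, 0, -0.0217],
  [0.119, 0.23, 0, 0, 0, -0.0253],
  [0.136, 0.263, 0, 0, 0, -0.029],
  [0.153, 0.296, 0, 0, 0, -0.0325],
  [0.166, 0.323, 0, 0, 0, -0.0362],
  [0.166, 0.323, 0, 0, 0, -0.0362],
  [0.166, 0.323, 0, 0, 0, -0.0362],
])

```text
time_s: 7.0
position: [0.5871, 0.1125, 0.3107]
ee_rot: [-0.001, 0.416, 0.909, -0.001]
force: [0.1, -1.0, -2.4]
gripper_width: 0.281
```

Run:
```python
from go import *
from h import *
rk,st,b=pickle.load(open("rs.pkl","rb"))
print(observe()["joint_pos"].round(2))
d=inc([.5874,.1124,.014+.0413+.09],rk[2])
D={}
for n in("top","side"):
    p=get_image(n); D[n]={k:p[k] for k in("mtx","rvec","tvec","color")}
    r=trace(p,"setting_block"); print(n,[(round(a["score"],2),np.round(a["position"]).tolist(),int(a["pixels"].sum())) for a in r[:2]])
pickle.dump(D,open("d1.pkl","wb"))
s=observe(); g=s["position"]-[0,0,.159]; q=s["ee_rot"]
jy=Ro.from_quat([q[1],q[2],q[3],q[0]]).as_matrix()[:,1]; p=[g[0],g[1],np.arctan2(jy[1],jy[0])]; z0=g[2]-.0413; print(p,z0)
c=D["side"]; x,y=proj(c,[[g[0],g[1],g[2]-.03]])[0].astype(int); x0,y0,f=x-35,y-30,8
im=cv2.resize(c["color"][y0:y0+70,x0:x0+75,::-1],None,fx=f,fy=f,interpolation=cv2.INTER_CUBIC)
for X,Y,a,e in((.013,.02,0,.052),(.013,.01,.052,.063)):
    cs=[(X,Y),(-X,Y),(-X,-Y),(X,-Y)]
    for i in range(4):
        for u,v in(((*cs[i],a),(*cs[i-1],a)),((*cs[i],e),(*cs[i-1],e)),((*cs[i],a),(*cs[i],e))):
            t=((proj(c,W(p,[u,v],z0))-[x0,y0]+.5)*f).astype(int); cv2.line(im,t[0].tolist(),t[1].tolist(),(0,140,255),1)
print(x0,y0); cv2.imwrite("pics/g2.png",im)
```

```text
[-0.7   0.54  0.62  1.79 -0.38  0.94  0.79]
t 7.0 inc [0.0004, -0.0002, -0.008] [0.0002, -0.0004, -0.0001] mm [ 0.3 -0.1 -6.4] w 0.281 F [ 0.1 -1.  -2.4]
top []
side [(0.95, [181.0, 228.0], 350)]
[np.float64(0.5871767224203289), np.float64(0.11104599874999102), np.float64(0.7104155744514647)] 0.11175996601756968
188 156
```

View pics/g2.png

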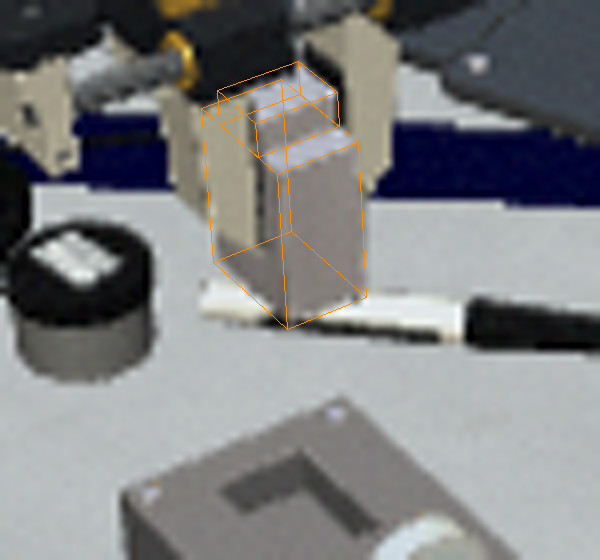

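Run:
```python
from h import *
D0=pickle.load(open("d0.pkl","rb"));D1=pickle.load(open("d1.pkl","rb")); rk,st,b=pickle.load(open("rs.pkl","rb"))
def rect(x,y,cy,z): c=[(x,cy+y,z),(-x,cy+y,z),(-x,cy-y,z),(x,cy-y,z)]; return [(c[i-1],c[i]) for i in range(4)]
slot=rect(.015,.022,-.058,.03); rim=rect(.04,.095,0,.03)
for D,n in((D0,"top"),(D0,"side"),(D1,"side")):
    for nm,e in(("slot",slot),("rim",rim),("both",slot+rim)):
        r=fitedge(D,{n:e},rk,(n,),sig=(1.2,.7))[0]; s=W(r,[(0,-.058,0)])[0]; print(n,nm,r.round(4),"slot",s[:2].round(4))
c=D1["side"]; R=cv2.Rodrigues(c["rvec"])[0]; o=-R.T@c["tvec"]
for q in((222,490),(303,453),(378,525)):
    u=np.array(q)/8+[188,156]-.5; d=R.T@np.linalg.inv(c["mtx"])@[*u,1]; print((o+d*(.03-o[2])/d[2])[:2].round(4))
print("model",W(rk,[(.015,-.08,.03),(-.015,-.08,.03),(-.015,-.036,.03)])[:,:2].round(4))
```

```text
top slot [0.5546 0.1592 0.665 ] slot [0.5904 0.1136]
top rim [0.5474 0.1565 0.708 ] slot [0.5851 0.1124]
top both [0.5477 0.156  0.7081] slot [0.5854 0.1119]
side slot [0.5475 0.1566 0.7539] slot [0.5872 0.1143]
side rim [0.5508 0.1566 0.7098] slot [0.5885 0.1126]
side both [0.5506 0.1568 0.7103] slot [0.5884 0.1129]
side slot [0.5477 0.1567 0.7514] slot [0.5873 0.1143]
side rim [0.5507 0.1566 0.7101] slot [0.5885 0.1126]
side both [0.5506 0.1568 0.7108] slot [0.5885 0.1129]
[0.6125 0.1075]
[0.591  0.0879]
[0.5637 0.1197]
model [[0.6131 0.1055]
 [0.5904 0.0859]
 [0.5616 0.1192]]
```

Call:
move_arm([
  [0.0004, 0.0006, -0.025, 0, 0, 0],
  [0.0004, 0.0006, -0.05, 0, 0, 0],
  [0.0004, 0.0006, -0.075, 0, 0, 0],
  [0.0004, 0.0006, -0.09, 0, 0, 0],
  [0.0004, 0.0006, -0.09, 0, 0, 0],
  [0.0004, 0.0006, -0.09, 0, 0, 0],
])

```text
time_s: 7.8
position: [0.5881, 0.1124, 0.2408]
ee_rot: [0.0, 0.417, 0.909, 0.0]
force: [0.4, 0.0, -1.4]
gripper_width: 0.281
```

Run:
```python
from go import *
for i in range(3): d=inc([.5875,.1127,.014+.0413],.71); get_image("top")
```

```text
t 7.8 inc [-0.0007, 0.0004, -0.0332] [0.0, 0.0001, -0.0002] mm [ -0.6   0.3 -26.5] w 0.281 F [ 0.4  0.  -1.4]
t 7.85 inc [-0.001, 0.0003, -0.0336] [-0.0, 0.0002, -0.0002] mm [ -0.8   0.2 -26.9] w 0.279 F [-0.   0.5 -1.1]
t 7.9 inc [-0.001, 0.0001, -0.0338] [-0.0001, 0.0003, -0.0003] mm [ -0.8   0.1 -27.1] w 0.282 F [ 0.8  1.2 -2.2]
```

Position is good; I'll descend 20 mm in small steps, which takes the bottom below the rack top and stops short of the floor.

Call:
move_arm([
  [-0.0008, 0.0002, -0.005, 0, 0, 0],
  [-0.0008, 0.0002, -0.01, 0, 0, 0],
  [-0.0008, 0.0002, -0.014, 0, 0, 0],
  [-0.0008, 0.0002, -0.018, 0, 0, 0],
  [-0.0008, 0.0002, -0.022, 0, 0, 0],
  [-0.0008, 0.0002, -0.022, 0, 0, 0],
  [-0.0008, 0.0002, -0.022, 0, 0, 0],
])

```text
time_s: 8.65
position: [0.5872, 0.1129, 0.2227]
ee_rot: [-0.0, 0.416, 0.909, -0.0]
force: [-0.1, -0.3, -2.1]
gripper_width: 0.28
```

Call:
move_arm([
  [0, 0, -0.004, 0, 0, 0],
  [0, 0, -0.007, 0, 0, 0],
  [0, 0, -0.009, 0, 0, 0],
  [0, 0, -0.0105, 0, 0, 0],
  [0, 0, -0.0105, 0, 0, 0],
  [0, 0, -0.0105, 0, 0, 0],
])

```text
time_s: 9.25
position: [0.5872, 0.1129, 0.2144]
ee_rot: [0.0, 0.416, 0.909, 0.0]
force: [-0.9, -0.4, -0.7]
gripper_width: 0.287
```

Call:
move_arm([
  [0, 0, -0.001, 0, 0, 0],
  [0, 0, -0.002, 0, 0, 0],
  [0, 0, -0.002, 0, 0, 0],
  [0, 0, -0.002, 0, 0, 0],
])

```text
time_s: 9.65
position: [0.5872, 0.1127, 0.2143]
ee_rot: [-0.0, 0.416, 0.909, 0.001]
force: [-7.4, -1.2, 19.0]
gripper_width: 0.288
```

Call:
move_arm([
  [0, 0, 0.0018, 0, 0, 0],
  [0, 0, 0.0018, 0, 0, 0],
  [0, 0, 0.0018, 0, 0, 0],
  [0, 0, 0.0018, 0, 0, 0],
  [0, 0, 0.0018, 0, 0, 0],
  [0, 0, 0.0018, 0, 0, 0],
  [0, 0, 0.0018, 0, 0, 0],
  [0, 0, 0.0018, 0, 0, 0],
], hand=1)

```text
time_s: 10.45
position: [0.5872, 0.1129, 0.2141]
ee_rot: [-0.0, 0.416, 0.909, -0.0]
force: [-0.6, -0.4, 0.2]
gripper_width: 0.928
```

Call:
move_arm([
  [0, 0, 0.03, 0, 0, 0],
  [0, 0, 0.06, 0, 0, 0],
  [0, 0, 0.1, 0, 0, 0],
  [0, 0, 0.15, 0, 0, 0],
  [0, 0, 0.15, 0, 0, 0],
  [0, 0, 0.15, 0, 0, 0],
])

```text
time_s: 11.05
position: [0.5874, 0.113, 0.335]
ee_rot: [0.001, 0.416, 0.909, 0.001]
force: [-0.5, -0.1, -1.2]
gripper_width: 1.002
```

Run:
```python
from go import *
inc([.5040,.2102,.17],.707)
```

```text
t 11.05 inc [-0.1042, 0.1215, -0.0075] [-0.0002, 0.0003, -0.0008] mm [-83.4  97.2  -6. ] w 1.002 F [-0.5 -0.1 -1.2]
```

Call:
move_arm([
  [-0.035, 0.04, 0, 0, 0, 0],
  [-0.07, 0.08, 0, 0, 0, 0],
  [-0.1042, 0.1213, 0, 0, 0, -0.0008],
  [-0.1042, 0.1213, 0, 0, 0, -0.0008],
  [-0.1042, 0.1213, 0, 0, 0, -0.0008],
  [-0.1042, 0.1213, 0, 0, 0, -0.0008],
  [-0.1042, 0.1213, 0, 0, 0, -0.0008],
])

```text
time_s: 11.75
position: [0.5045, 0.2087, 0.3339]
ee_rot: [0.0, 0.42, 0.908, -0.0]
force: [0.7, -0.2, -0.1]
gripper_width: 0.997
```

Run:
```python
from go import *
from h import *
rk,st,b=pickle.load(open("rs.pkl","rb"))
inc([.5040,.2100,.056],.707)
D={}
for n in("top","side"):
    p=get_image(n); D[n]={k:p[k] for k in("mtx","rvec","tvec","color")}
c=D["side"]; x0,y0,f=178,160,6
im=cv2.resize(c["color"][y0:y0+100,x0:x0+110,::-1],None,fx=f,fy=f,interpolation=cv2.INTER_CUBIC)
p=[.5875,.1127,.71]
for X,Y,a,e in((.013,.02,0,.052),(.013,.01,.052,.063)):
    cs=[(X,Y),(-X,Y),(-X,-Y),(X,-Y)]
    for i in range(4):
        for u,v in(((*cs[i],e),(*cs[i-1],e)),((*cs[i],max(a,.016)),(*cs[i],e))):
            t=((proj(c,W(p,[u,v],.014))-[x0,y0]+.5)*f).astype(int); cv2.line(im,t[0].tolist(),t[1].tolist(),(0,140,255),1)
cv2.imwrite("pics/g3.png",im)
```

```text
t 11.75 inc [-0.0006, 0.0017, -0.1486] [0.0001, 0.0, 0.0004] mm [  -0.5    1.3 -118.9] w 0.997 F [ 0.7 -0.2 -0.1]
```

View pics/g3.png

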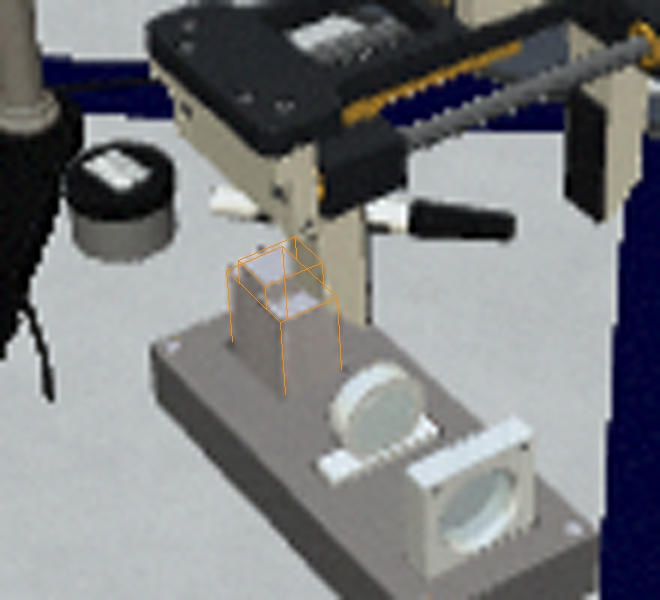

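The block stands upright and home in its slot, matching the overlay within about 1 px. Next I descend on the square mount.

Call:
move_arm([
  [-0.0006, 0.0017, -0.03, 0, 0, 0],
  [-0.0006, 0.0017, -0.06, 0, 0, 0],
  [-0.0006, 0.0017, -0.09, 0, 0, 0],
  [-0.0006, 0.0017, -0.12, 0, 0, 0],
  [-0.0006, 0.0017, -0.1485, 0, 0, 0],
  [-0.0006, 0.0017, -0.1485, 0, 0, 0],
  [-0.0006, 0.0017, -0.1485, 0, 0, 0],
])

```text
time_s: 12.55
position: [0.5038, 0.2107, 0.2156]
ee_rot: [-0.0, 0.419, 0.908, -0.0]
force: [0.3, -0.4, 0.3]
gripper_width: 1.002
```

Call:
move_arm([
  [0, 0, 0, 0, 0, 0],
  [0, 0, 0, 0, 0, 0],
  [0, 0, 0, 0, 0, 0],
  [0, 0, 0, 0, 0, 0],
  [0, 0, 0, 0, 0, 0],
  [0, 0, 0, 0, 0, 0],
  [0, 0, 0, 0, 0, 0],
  [0, 0, 0, 0, 0, 0],
], hand=-1, grip_force=25)

```text
time_s: 13.35
position: [0.5034, 0.2114, 0.2155]
ee_rot: [-0.0, 0.419, 0.908, 0.0]
force: [-0.6, 0.2, 3.6]
gripper_width: 0.521
```

Call:
move_arm([
  [0, 0, 0.006, 0, 0, 0],
  [0, 0, 0.012, 0, 0, 0],
  [0, 0, 0.02, 0, 0, 0],
  [0, 0, 0.04, 0, 0, 0],
  [0, 0, 0.07, 0, 0, 0],
  [0, 0, 0.1, 0, 0, 0],
  [0, 0, 0.13, 0, 0, 0],
  [0, 0, 0.16, 0, 0, 0],
  [0, 0, 0.16, 0, 0, 0],
  [0, 0, 0.16, 0, 0, 0],
])

```text
time_s: 14.35
position: [0.5033, 0.2113, 0.3439]
ee_rot: [0.0, 0.419, 0.908, 0.001]
force: [0.1, -0.0, -0.2]
gripper_width: 0.516
```

Run:
```python
from go import *
inc([.4506,-.1438,.1435],-.465+np.pi/2)
```

```text
t 14.35 inc [-0.0659, -0.4439, -0.0517] [-0.0002, 0.0001, 0.0634] mm [ -52.7 -355.1  -41.4] w 0.516 F [ 0.1 -0.  -0.2]
```

Call:
move_arm([
  [-0.006, -0.04, 0, 0, 0, 0.006],
  [-0.012, -0.08, 0, 0, 0, 0.012],
  [-0.018, -0.12, 0, 0, 0, 0.018],
  [-0.024, -0.16, 0, 0, 0, 0.024],
  [-0.03, -0.2, 0, 0, 0, 0.03],
  [-0.036, -0.24, 0, 0, 0, 0.036],
  [-0.042, -0.28, 0, 0, 0, 0.042],
  [-0.048, -0.32, 0, 0, 0, 0.048],
  [-0.054, -0.36, 0, 0, 0, 0.054],
  [-0.06, -0.4, 0, 0, 0, 0.06],
  [-0.066, -0.444, 0, 0, 0, 0.0634],
  [-0.066, -0.444, 0, 0, 0, 0.0634],
])

```text
time_s: 15.55
position: [0.4489, -0.1483, 0.343]
ee_rot: [-0.0, 0.234, 0.972, -0.001]
force: [-0.4, -0.2, -1.0]
gripper_width: 0.519
```

Call:
move_arm([
  [0, 0, -0.02, 0, 0, 0],
  [0, 0, -0.04, 0, 0, 0],
  [0, 0, -0.0517, 0, 0, 0],
  [0, 0, -0.0517, 0, 0, 0],
  [0, 0, -0.0517, 0, 0, 0],
  [0, 0, -0.0517, 0, 0, 0],
])

```text
time_s: 16.15
position: [0.4508, -0.1438, 0.3025]
ee_rot: [0.0, 0.231, 0.973, 0.0]
force: [-0.5, 0.5, -0.1]
gripper_width: 0.524
```

```bash
cat > e.py <<'E'
import sys
from go import *
from h import *
rk,st,b=pickle.load(open("rs.pkl","rb"))
D={}
for n in("top","side"):
    inc([st[0],st[1],.1435],st[2]+np.pi/2)
    p=get_image(n); D[n]={k:p[k] for k in("mtx","rvec","tvec","color")}
pickle.dump(D,open("d2.pkl","wb"))
s=observe(); g=s["position"]-[0,0,.159]; q=s["ee_rot"]
jy=Ro.from_quat([q[1],q[2],q[3],q[0]]).as_matrix()[:,1]; p=[g[0],g[1],np.arctan2(jy[1],jy[0])-np.pi/2]; z0=g[2]-.0425; print(np.round(p,4),z0)
th=np.linspace(0,2*np.pi,30)
def draw(im,c,p,L,z,col,x0,y0,f):
    t=((proj(c,W(p,L,z))-[x0,y0]+.5)*f).astype(np.int32); cv2.polylines(im,[t],False,col,1)
out=[]
for n,(x0,y0,w,h),f in(("side",(222,88,90,100),6),):
    c=D[n]; im=cv2.resize(c["color"][y0:y0+h,x0:x0+w,::-1],None,fx=f,fy=f,interpolation=cv2.INTER_CUBIC)
    for X in(-.006,.006):
        draw(im,c,p,[(X,.024,0),(X,-.024,0),(X,-.024,.058),(X,.024,.058),(X,.024,0)],z0,(0,140,255),x0,y0,f)
    draw(im,c,st,[(.12,.019*np.cos(t),.135+.019*np.sin(t)) for t in th],0,(0,255,0),x0,y0,f)
    draw(im,c,st,[(.034*np.cos(t),.034*np.sin(t),.016) for t in th],0,(0,255,0),x0,y0,f)
    draw(im,c,st,[(0,0,.135),(.12,0,.135)],0,(0,255,0),x0,y0,f)
    out.append(im)
cv2.imwrite(f"pics/{sys.argv[1]}.png",out[0])
E
python3 e.py f1
```

```text
t 16.15 inc [-0.0003, 0.0, 0.0] [0.0, 0.0001, 0.0] mm [-0.3  0.   0. ] w 0.524 F [-0.5  0.5 -0.1]
t 16.2 inc [-0.0004, 0.0, -0.0001] [0.0, 0.0002, 0.0] mm [-0.3  0.  -0.1] w 0.521 F [ 0.  -0.2 -0.1]
[ 0.4508 -0.1438 -0.4653] 0.10105108578231536
```

View pics/f1.png

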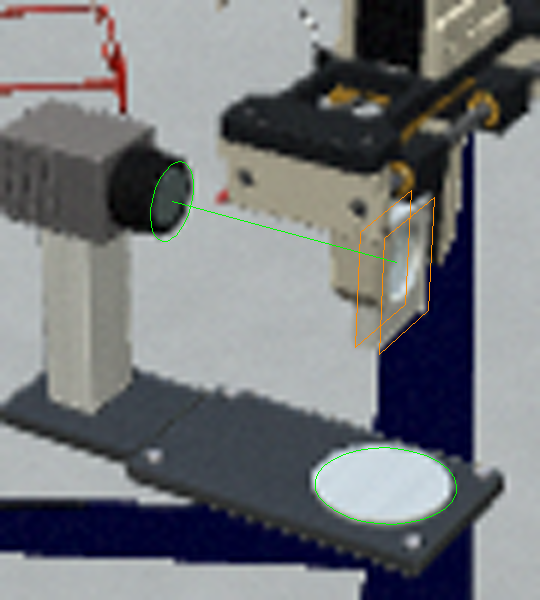

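The mount overlay matches, and the stage ring matches too. The barrel shows about 1.5 px off the predicted circle, so the station's yaw needs a better estimate.

Run:
```python
from h import *
D0=pickle.load(open("d0.pkl","rb"));D2=pickle.load(open("d2.pkl","rb")); rk,st,b=pickle.load(open("rs.pkl","rb"))
def un(c,q,z):
    R=cv2.Rodrigues(c["rvec"])[0]; o=-R.T@c["tvec"]; d=R.T@np.linalg.inv(c["mtx"])@[q[0],q[1],1]; return (o+d*(z-o[2])/d[2])[:2]
for n,D in(("top",D0),("side",D2)):
    g=cv2.cvtColor(D[n]["color"],cv2.COLOR_RGB2GRAY)
    x0,y0,w,h=(300,130,110,130) if n=="top" else (200,95,115,95)
    cr=cv2.resize(g[y0:y0+h,x0:x0+w],None,fx=4,fy=4,interpolation=cv2.INTER_CUBIC)
    L=cv2.createLineSegmentDetector().detect(cr)[0][:,0]
    for l in L:
        if np.hypot(l[2]-l[0],l[3]-l[1])<44: continue
        a,e=[(np.array(v)+.5)/4-.5+[x0,y0] for v in(l[:2],l[2:])]
        r=[]
        for z in(.012,.158):
            u,v=un(D[n],a,z),un(D[n],e,z); y=np.arctan2(*(v-u)[::-1]); y=(y+np.pi/2)%np.pi-np.pi/2
            r.append((round(float(y),3),round(float(y+np.pi/2 if y<0 else y-np.pi/2),3)))
        if any(.3<-k<.65 for t in r for k in t): print(n,a.round(0),e.round(0),"len",round(float(np.hypot(*(e-a))),1),r)
# barrel circle
th=np.linspace(0,2*np.pi,25)
for D in(D0,D2):
  for yw in(-.46,-.5):
    rg=[(0,.019*np.cos(t),.135+.019*np.sin(t)) for t in th]; rg=list(zip(rg[:-1],rg[1:]))
    p0=W([st[0],st[1],yw],[(.12,0,0)])[0]; p0[2]=yw
    r,f=fitedge(D,dict(side=rg),p0,("side",),sig=(1.2,.8)); v=r[:2]-st[:2]; print("barrel",r.round(4),round(f,1),"bearing",np.arctan2(v[1],v[0]),"dist",np.hypot(*v))
```

```text
top [387. 172.] [381. 182.] len 11.3 [(-0.569, 1.001), (-0.569, 1.001)]
top [348. 248.] [335. 242.] len 14.4 [(1.11, -0.461), (1.11, -0.461)]
top [378. 181.] [373. 192.] len 12.0 [(-0.488, 1.083), (-0.488, 1.083)]
top [334. 226.] [343. 214.] len 15.6 [(-0.644, 0.927), (-0.644, 0.927)]
top [376. 194.] [361. 223.] len 32.3 [(-0.471, 1.099), (-0.471, 1.099)]
top [349. 180.] [363. 153.] len 30.3 [(-0.468, 1.103), (-0.468, 1.103)]
top [339. 191.] [346. 178.] len 14.8 [(-0.456, 1.115), (-0.456, 1.115)]
top [374. 163.] [389. 171.] len 17.6 [(1.11, -0.461), (1.11, -0.461)]
top [380. 150.] [373. 162.] len 14.6 [(-0.487, 1.084), (-0.487, 1.084)]
top [386. 141.] [397. 147.] len 12.7 [(1.091, -0.479), (1.091, -0.479)]
top [355. 237.] [361. 225.] len 13.7 [(-0.478, 1.093), (-0.478, 1.093)]
side [243. 165.] [222. 158.] len 22.2 [(-0.465, 1.105), (-0.465, 1.105)]
side [279. 116.] [259. 111.] len 21.0 [(-0.467, 1.104), (-0.467, 1.104)]
side [246. 150.] [257. 153.] len 11.1 [(-0.468, 1.103), (-0.468, 1.103)]
side [262. 152.] [273. 156.] len 12.3 [(-0.523, 1.048), (-0.523, 1.048)]
side [291. 183.] [299. 175.] len 11.4 [(1.139, -0.431), (1.139, -0.431)]
barrel [ 0.5591 -0.2018 -0.5063] -481.3 bearing -0.4909412966714645 dist 0.1230699894135431
barrel [ 0.5591 -0.2018 -0.5064] -481.3 bearing -0.4909283427728282 dist 0.12307035814167674
barrel [ 0.5592 -0.2018 -0.5206] -487.1 bearing -0.49041806329140836 dist 0.1231745162098049
barrel [ 0.5592 -0.2018 -0.5207] -487.1 bearing -0.4904158671841673 dist 0.12317530657723975
```

Run:
```python
from h import *
D0=pickle.load(open("d0.pkl","rb"));D2=pickle.load(open("d2.pkl","rb")); rk,st,b=pickle.load(open("rs.pkl","rb"))
p=np.array([.4508,-.1438,-.4653]); z0=.1008; s=.024
e=[((-.006,-s,0),(-.006,-s,.058)),((-.006,s,0),(-.006,-s,0)),((.006,s,0),(.006,-s,0)),((-.006,-s,.058),(-.006,s,.058)),((.006,-s,0),(.006,-s,.03))]
th=np.linspace(0,2*np.pi,25); L=[(-.006,.017*np.cos(t),.034+.017*np.sin(t)) for t in th]; L=list(zip(L[:-1],L[1:]))
for nm,k in(("edges",e[:2]),("edges+lens",e[:2]+L)): print(nm,((fitedge(D2,{"side":k},p,("side",),z0=z0,sig=(1.2,.8))[0]-p)*[1e3,1e3,57.3]).round(2))
rg=[(.034*np.cos(t),.034*np.sin(t),.016) for t in th]; rg=list(zip(rg[:-1],rg[1:]))
for D,n in((D0,"top"),(D0,"side"),(D2,"side")): print("ring",n,fitedge(D,{n:rg},st,(n,),sig=(1.2,.8))[0].round(4))
```

```text
edges [ 2.87  0.83 -1.35]
edges+lens [1.38 2.77 0.71]
ring top [ 0.4518 -0.1449 -0.4576]
ring side [ 0.4523 -0.145  -0.3743]
ring side [ 0.4523 -0.1458 -0.326 ]
```

Call:
move_arm([
  [0.0005, -0.0021, 0, 0, 0, -0.0005],
  [0.0005, -0.0021, 0, 0, 0, -0.0005],
  [0.0005, -0.0021, 0, 0, 0, -0.0005],
  [0.0005, -0.0021, 0, 0, 0, -0.0005],
  [0.0005, -0.0021, 0, 0, 0, -0.0005],
  [0.0005, -0.0021, 0, 0, 0, -0.0005],
  [0.0005, -0.0021, 0, 0, 0, -0.0005],
  [0.0005, -0.0021, 0, 0, 0, -0.0005],
])

```text
time_s: 17.05
position: [0.451, -0.1455, 0.302]
ee_rot: [-0.0, 0.232, 0.973, -0.0]
force: [-1.1, -0.0, 0.7]
gripper_width: 0.523
```

Run:
```python
from go import *
import cv2
inc([.4512,-.1455,.1435],-.468+np.pi/2)
p=get_image("side"); s=observe(); print(s["qd"].round(3),s["force"].round(2),s["gripper_width"])
cv2.imwrite("pics/f2.png",cv2.resize(p["color"][80:300,160:330,::-1],None,fx=2.7,fy=2.7,interpolation=cv2.INTER_CUBIC))
```

```text
t 17.05 inc [0.0003, 0.0001, 0.0006] [-0.0, -0.0, 0.0001] mm [0.2 0.  0.5] w 0.523 F [-1.1 -0.   0.7]
[-0.001  0.     0.001  0.001 -0.     0.     0.   ] [-0.1   0.5  -0.49] 0.5230989805746469
```

View pics/f2.png

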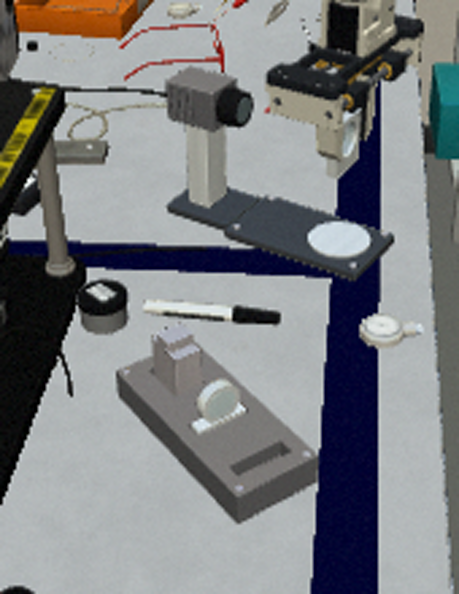

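The picture shows the block in its slot at (178,360), the round mount untouched at (218,405), and the square mount held clear above the stage at (345,145). The bystanders haven't moved, so I'm handing in.

```bash
python3 -c "
from plant import *
print(finish_job())"
```

```text
the job is handed in; nothing more can be done
None
```

I handed the job in at about 17 s with both parts done. The setting block is in the wide slot, and the square mount is held at the focus point.

- **Setting block:** It went into the slot without side contact and met the floor at the expected height, with a 19 N push. I then let go, and the pictures show it upright in the slot, within about 1 px of the drawn outline.
- **Square mount:** I gripped it across its 48 mm width, lifted it out and brought it over the stage. The final reading was within 0.5 mm of my target, with no motion and no contact force.
- **Other things:** In the last picture the round mount, marker, jar and lens clock were where they started. The loupe was outside that picture, and the arm never went near it.

**Uncertain checks:**
- **Sideways position:** The stage ring put the focus point within about 1 mm of where I was aiming. The camera barrel, seen from the side, suggested 3–5 mm further toward −y. I trusted the ring and shifted 1.7 mm toward −y.
- **Facing angle:** The plate and housing lines gave a station yaw of about −0.468 rad, which I used. The barrel direction suggested about −0.49 rad, so the lens could be about 1° off square.
- **Lens height:** This comes from the arm's readings and the rack floor height, and was not measured separately.

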